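Slide a snack tray along the coder's rail into the corner pocket

ROBOT

A 7-joint arm with a two-finger parallel gripper is mounted at the origin on the work surface. World frame = base frame: x ahead of the robot, y to its left, z up, the work surface at z = 0. Lengths are in m, angles in rad, forces in N, time in s.
With the tool pointing down it reaches from about 0.4 to 0.75 m from the base axis. Payload 19.5 kg.
Tool frame: the origin (TCP) lies between the finger pads; the fingertips stand 14 mm ahead of it and the grasp point (between the pads) lies 5 mm behind it (ctrl.finger_overhang is the distance from the TCP to the fingertips, in m); z points along the fingers, x is the direction in which the jaws open and shut, and the axes are right-handed (so a half turn about z gives the same grasp; the last joint's range is limited). The gripper opens to 85 mm and grips with 20 to 120 N. Pads are 22 mm wide; open, the fingers measure 114 mm over their backs; the gripper's body (76 mm by 85 mm) begins 54 mm behind the grasp point. The pads swing forward as they close: fully open they stand 13 mm farther back than shut.
Start: joints at [-1.343, 0.707, -0.028, 1.485, 0.022, 0.951, -0.075], TCP at [0.153, 0.554, 0.245] pointing down, gripper open.
Joint ranges: [-2.71, 2.71], [-0.32, 2.16], [-1.57, 1.52], [0, 2.45], [-1.46, 4.6], [0, 2.02], [-2.83, 2.83]. Speed limits (rad/s): [1.89, 1.89, 2.57, 2.57, 3.01, 3.01, 3.01].

INTERFACE

Orientations are given as a unit quaternion [w, x, y, z].
In Python, from bench import ctrl, get_image gives the robot as it stands. The module is installed in compiled form; this text tells all that it offers.
- The arm moves only by the tool apply_moves, never from a script. Its argument "deltas" is a list of rows, each a list of 7 numbers: the turn, a rotation vector about the world's x, y, z in rad, then the shift along the world's x, y, z in mm, then the closure, from 0 (fully open) to 1 (shut). A call has 1 to 5 rows; each row shifts and turns the commanded pose from where the row before left it; what a row does not reach is not made up. A row lasts 1/12 s, in which the tool goes at most 41.7 mm and 7.16 degrees, less where a joint would pass 70% of its speed; a pose out of reach is approached as far as the arm can. A call is refused whole if a number of a shift passes 41.7 or a number of a turn 0.125, either way. A call with a gripper value outside its range is refused whole. The fingers move at their own pace and stop on an object; "grip_force" is the grip in N (left out, the last holds). Time passes only in rows, so rows that do not move let the fingers close. It gives the time, the measured TCP pose, the force and the opening at its end, in the units of the state.
- ctrl.sense(): the state, without advancing time (a new reading comes with each control period).
- get_image(name): name is "side" or "top" or "wrist"; returns a dict with "image" (400x640x3 uint8, red, green, blue), "camera_matrix" (3x3 intrinsics, pixels), "origin" and "orientation" of the camera in the world. Camera axes: x right, y down, z forward; pixel columns grow to the right and rows downward; lengths in m; the calibration is good to about 2 mm. A picture is of the moment at which its call begins. There is no depth.
- ctrl.hand_in(): hands the job in, once; it reports no verdict.
The state is a dict: "clock": time; "joint_positions": joint angles; "joint_velocities": joint speeds; "joint_efforts": joint torques, N m; "position": TCP position; "orientation": TCP orientation; "wrist_force": force on the tool from outside, world axes, zero at the start; "wrist_torque": the same for the moment, N m; "gripper_width": opening from 0.0 (shut) to 1.0 (fully open).
Only numpy, scipy, OpenCV 4.12 (cv2) and the standard library are available. Lean on these libraries where they do the work, as an engineer would, in place of code of your own. Each camera call takes 0.05 s, during which the arm holds its last target.

TASK

Date-code the empty snack tray that lies loose on the bed of the bench coder: with the fingertips push it flat against the guide rail before it reaches the print head, then keep it pressed to the rail and slide it past the print head until it is fully home in the corner pocket, touching both the rail and the end stop, and take the fingers away. Do not lift or tip the tray, it must stay flat on the bed and snug to the rail all the way past the head. Leave everything else on the bed and the table where it is.

Things in the scene. Friction and masses are not known exactly. Their poses are not given: they have to be found in the camera images.
- coder: bench date coder, fixed: flat grey metal bed 370 x 470 mm, its top 20 mm above the table. Origin at table height under the bed (bed spans x -165..+205, y -235..+235 mm of this frame). Own +x points from the open front of the bed to the guide rail (roughly away from the robot), own +y runs along the rail to the end stop, z up. Rail, print head, stop and pocket are all on this bed.
- rail (a point): point on the front face of the straight steel guide rail, at bed height and mid-bed (coder frame 80, 0, 20 mm; axes as the coder's). The front face is the plane x = 0 of this frame; the rail runs along y from -236 to +176 mm and stands 24 mm above the bed.
- nozzle (a point): point on the rail's front face at bed height, on the nozzle line of the print head (coder frame 80, 60, 20 mm; axes as the coder's). The head, a grey box 46 mm wide, top 44 mm above the bed, lies behind the rail and looks through a 16 mm window in it; the lowest 10 mm of the rail run on unbroken and the nozzle plate is recessed.
- pocket (a point): inner corner of the pocket, where rail face, end stop face and bed top meet (coder frame 80, 170, 20 mm; axes as the coder's). The stop is 24 mm high, square to the rail. An outer guide 18 mm high, 78 mm in front of the rail, runs from the stop 40 mm back and flares outwards for 27 mm more. The pocket is open above and towards -y.
- tray: empty white snack tray lying loose on the bed, open-topped, 72 (own x) x 96 (own y) x 28 mm high, walls and floor 3 mm, about 50 g, slides easily; inside 66 x 90 mm, fingertips fit in. Origin at the centre of its underside, z up. Starts 35 to 75 mm off its place at the rail, before the head, turned up to 0.45 rad. Home: own y along the rail, centre 36 mm from the rail, 48 mm from the stop.
- pot: closed round sample pot, clear with a metal lid, 49 mm across, 38 mm high, standing on the bed in front of the pocket end; origin at the centre of its underside; leave it alone
- cartridge: spare black ink cartridge, 26 x 65 x 30 mm, on the front edge of the bed; origin at the centre of its underside; leave it alone
- tub_a: round clear tub of nuts, 108 mm across, 65 mm high, on the table to the left of the coder; origin at the centre of its underside; leave it alone
- tub_b: another such tub; origin at the centre of its underside; leave it alone
- tub_c: another such tub; origin at the centre of its underside; leave it alone
- pile: pile of blank trays nested in one another, 72 x 96 x 58 mm, on the table to the right of the coder; origin at the centre of its underside; leave it alone
- scoop: steel hand scoop, 180 mm long, about 35 mm high, on the table to the right of the coder; origin at the centre of its underside; leave it alone
Not all that is in view belongs to the job. What is shaped like the tray but brown or yellow is not meant.

How it is judged:
By the outcome, as a careful person would: the job done as asked, in the order asked, and still so for the second after the job is handed in, with the robot touching nothing.
It also fails if it takes over 43 s, if anything falls off the work surface, if the arm or the gripper's body presses on something with over 40 N, if the wrist force passes 120 N, or if a joint passes its speed limit or range.

## Working session

There is one attempt and no reset: what is moved stays moved. The work goes in short steps, Python scripts to look and compute and a tool call to move; the robot and the scene stay as the last step left them, time stands still between calls to the robot, and variables do not carry over. Pictures are saved under pics/ and viewed, and the job is handed in when it is done.

Besides the shell and the picture viewer there is one more tool, called after "Emit:" by a JSON object that holds its "api" and its "payload", one argument or row to a line. apply_moves: Moves the arm, as the interface text tells. Its arguments: {"type":"object","properties":{"deltas":{"type":"array","items":{"type":"array","items":{"type":"number"}}},"grip_force":{"type":"number"}},"required":["deltas"]}

```bash
mkdir -p pics; cat > h.py <<'E'
import numpy as np, cv2
from bench import ctrl, get_image
from scipy.spatial.transform import Rotation as R
def rot(c):
    q=np.array(c["orientation"],float)
    if q.shape==(3,3): return q
    return R.from_quat(q[[1,2,3,0]]).as_matrix()
def grab(n,f=None):
    c=get_image(n)
    if f: cv2.imwrite('pics/'+f,c["image"][:,:,::-1])
    return c
def ray(c,u,v,z):
    K=np.array(c["camera_matrix"]);d=rot(c)@np.linalg.inv(K)@np.array([u,v,1.]);o=np.array(c["origin"])
    return o+d*(z-o[2])/d[2]
def proj(c,p):
    K=np.array(c["camera_matrix"]);q=K@(rot(c).T@(np.array(p)-np.array(c["origin"])));return q[:2]/q[2]
E
python3 - <<'E'
from h import *
for n in("side","top","wrist"):
    c=grab(n,n+"0.png");print(n,np.round(c["origin"],3),np.round(rot(c)[:,2],3),c["camera_matrix"][0][0])
s=ctrl.sense();print(s["clock"],s["position"],s["orientation"],ctrl.finger_overhang,s["wrist_force"],s["gripper_width"])
E
```

```text
side [-0.237 -0.688  0.974] [ 0.522  0.51  -0.684] 478.1420636247823
top [ 0.25  -0.014  1.473] [ 0.137 -0.003 -0.991] 445.34044291784954
wrist [0.07  0.577 0.374] [ 0.317 -0.088 -0.944] 301.40020584626336
0.15 [0.15318973 0.5540417  0.24494494] [ 2.29425971e-04  7.95784794e-01  6.05579389e-01 -3.33870954e-04] 0.014 [ 1.34160737 -0.52086669 -0.79395236] 1.001738485456642
```

View pics/top0.png

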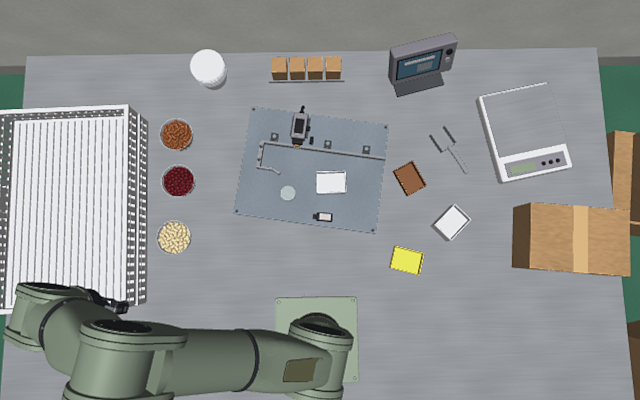

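View pics/side0.png

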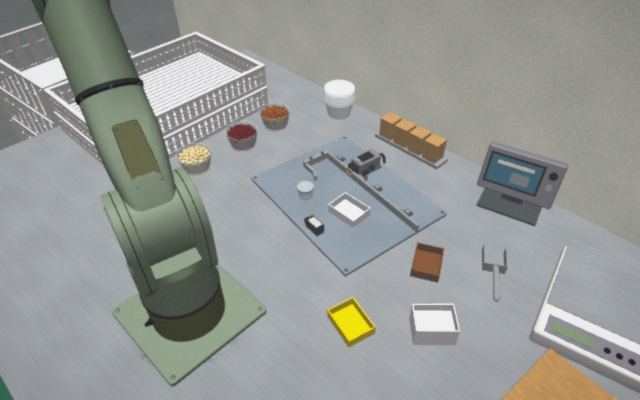

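View pics/wrist0.png

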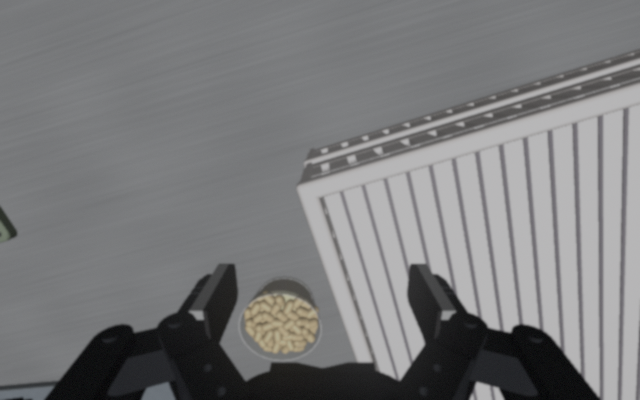

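Candidates (top view): the white tray on the bed at (331,182), the white pile on the table at (452,222), a brown tray at (408,178) and a yellow one at (407,260). The description fits the white one on the bed. I'll check it in a close crop.

```bash
python3 - <<'E'
from h import *
c=grab("top");im=c["image"]
cr=cv2.resize(im[95:245,225:400],None,fx=4,fy=4,interpolation=cv2.INTER_CUBIC)
cv2.imwrite('pics/crop1.png',cr[:,:,::-1])
hsv=cv2.cvtColor(im,cv2.COLOR_RGB2HSV)
m=((hsv[...,2]>195)&(hsv[...,1]<30)).astype(np.uint8)
sub=np.zeros_like(m);sub[160:205,305:360]=m[160:205,305:360]
cs,_=cv2.findContours(sub,cv2.RETR_EXTERNAL,cv2.CHAIN_APPROX_NONE)
k=max(cs,key=cv2.contourArea);P=np.array([ray(c,u,v,.048)[:2] for u,v in k[:,0]],np.float32)
r=cv2.minAreaRect(P*1000);print("tray",r);print(cv2.boxPoints(r).round(1))
b=((hsv[...,0]>95)&(hsv[...,0]<115)&(hsv[...,1]>45)).astype(np.uint8)
sub=np.zeros_like(b);sub[95:245,225:395]=b[95:245,225:395]
sub=cv2.morphologyEx(sub,cv2.MORPH_CLOSE,np.ones((9,9)))
cs,_=cv2.findContours(sub,cv2.RETR_EXTERNAL,cv2.CHAIN_APPROX_NONE)
k=max(cs,key=cv2.contourArea);P=np.array([ray(c,u,v,.02)[:2] for u,v in k[:,0]],np.float32)
r=cv2.minAreaRect(P*1000);print("bed",r);print(cv2.boxPoints(r).round(1)); print(hsv[200,280],hsv[250,280])
E
```

```text
tray ((498.6039123535156, -58.29444885253906), (91.16569519042969, 65.84778594970703), 89.08716583251953)
[[ 465.  -103.3]
 [ 530.8 -104.4]
 [ 532.2  -13.2]
 [ 466.4  -12.2]]
bed ((374.2278137207031, -46.585811614990234), (6.539061546325684, 1.5385448932647705e-05), 89.05364227294922)
[[374.2 -49.9]
 [374.2 -49.9]
 [374.3 -43.3]
 [374.3 -43.3]]
[104  35 151] [105  13 156]
```

View pics/crop1.png

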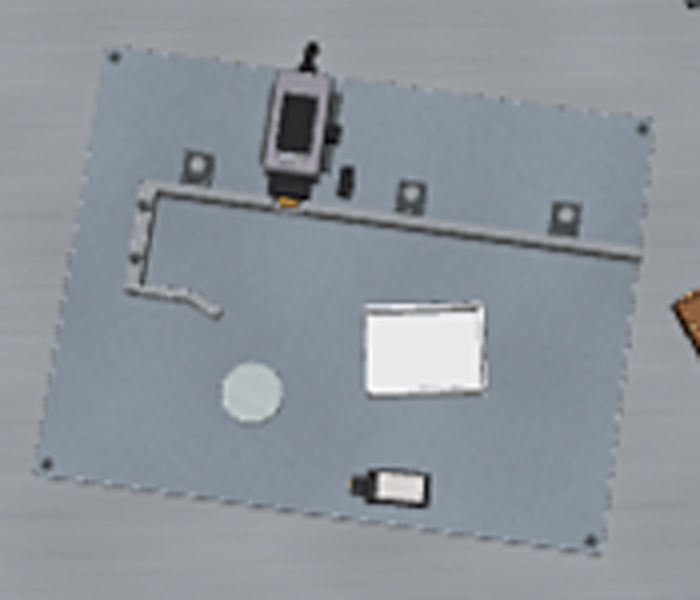

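The crop shows the white open tray loose on the bed at crop (425,350), with the rail, head and pocket to its upper left. That is the right one. Next I measure the bed and rail.

```bash
cat >> h.py <<'E'
def coder(c):
    im=c["image"];hsv=cv2.cvtColor(im,cv2.COLOR_RGB2HSV)
    b=((hsv[...,0]>92)&(hsv[...,0]<118)&(hsv[...,1]>25)&(hsv[...,2]>90)).astype(np.uint8)
    sub=np.zeros_like(b);sub[100:245,228:395]=b[100:245,228:395]
    sub=cv2.morphologyEx(sub,cv2.MORPH_OPEN,np.ones((3,3)))
    cs,_=cv2.findContours(sub,cv2.RETR_EXTERNAL,cv2.CHAIN_APPROX_NONE)
    k=max(cs,key=cv2.contourArea);P=np.array([ray(c,u,v,.02)[:2]*1000 for u,v in k[:,0]],np.float32)
    return cv2.minAreaRect(P)
E
python3 - <<'E'
from h import *
c=grab("top")
r=coder(c);print("bed",r);B=cv2.boxPoints(r);print(B.round(1))
# rail face top edge from crop pixels: crop/4 + offset
f=lambda x,y,z:(ray(c,x/4+225-.375,y/4+95-.375,z)[:2]*1000).round(1)
print("rail top edge",f(160,197,.044),f(640,262,.044))
print("stop face top",f(158,197,.044), f(145,285,.044))
print("corners",f(108,46,.02),f(653,116,.02),f(603,555,.02),f(35,473,.02))
print("pot",f(252,392,.058),"cart",f(400,488,.05))
print("guide",f(130,293,.038),f(185,298,.038),f(215,318,.038))
print("tray rim",[f(*p,.048) for p in((367,304),(485,304),(487,390),(367,395))])
E
```

```text
bed ((550.4517822265625, 4.10699462890625), (467.057373046875, 368.5724792480469), 80.97799682617188)
[[ 331.8 -197.6]
 [ 695.8 -255.4]
 [ 769.1  205.8]
 [ 405.1  263.6]]
rail top edge [630.2 157.7] [ 569.1 -235.5]
stop face top [630.2 159.4] [556.5 170. ]
corners [768.7 204.7] [ 699.9 -254.8] [ 331.3 -200.1] [406.  262.9]
pot [464.4  82.2] cart [385.9 -35.4]
guide [551.3 183. ] [546.4 137.9] [529.3 113.4]
tray rim [array([536.9, -11.3]), array([ 535.3, -107.4]), array([ 464.5, -107.2]), array([462. , -10.1])]
```

Emit:
{"api": "apply_moves", "payload": {
  "deltas": [
    [0,0,0.02,27,-28,0,0.2],
    [0,0,0.02,27,-28,0,0.4],
    [0,0,0.02,27,-28,0,0.45],
    [0,0,0.02,27,-28,0,0.45],
    [0,0,0.03,27,-28,0,0.45]
  ]
}}

```text
clock: 0.67
position: [0.2892, 0.4127, 0.2453]
orientation: [0.0, 0.761, 0.649, 0.0]
wrist_force: [1.7, 0.2, -0.5]
gripper_width: 0.548
```

Emit:
{"api": "apply_moves", "payload": {
  "deltas": [
    [0,0,0,27,-28,0,0.45],
    [0,0,0,27,-28,0,0.45],
    [0,0,0,25,-32,0,0.45],
    [0,0,0,15,-38,0,0.45],
    [0,0,0,15,-38,0,0.45]
  ]
}}

```text
clock: 1.08
position: [0.3979, 0.2484, 0.2451]
orientation: [0.0, 0.761, 0.648, -0.0]
wrist_force: [1.3, 0.2, 0.8]
gripper_width: 0.547
```

```bash
python3 - <<'E'
from h import *
s=ctrl.sense();print(s["clock"],s["position"],s["orientation"],s["wrist_force"],s["gripper_width"],s["joint_positions"])
E
```

```text
1.0833 [0.39790148 0.24836535 0.24514059] [ 5.37381285e-05  7.61331694e-01  6.48362591e-01 -2.24933204e-05] [1.33290449 0.19210869 0.7604984 ] 0.5465713836169909 [-0.54900751  0.55473523 -0.12969896  1.85298513  0.10133862  0.7402424
  0.67649712]
```

Emit:
{"api": "apply_moves", "payload": {
  "deltas": [
    [0,0,0,11,-36,0,0.45],
    [0,0,0,11,-36,0,0.45],
    [0,0,0,11,-36,0,0.45],
    [0,0,0,11,-36,0,0.45],
    [0,0,0,11,-36,0,0.45]
  ]
}}

```text
clock: 1.5
position: [0.4525, 0.0683, 0.2454]
orientation: [0.0, 0.761, 0.648, 0.0]
wrist_force: [0.6, 0.6, 1.0]
gripper_width: 0.552
```

Emit:
{"api": "apply_moves", "payload": {
  "deltas": [
    [0,0,0,11,-36,-30,0.45],
    [0,0,0,11,-36,-30,0.45],
    [0,0,0,11,-36,-30,0.45],
    [0,0,0,10,-20,-30,0.45],
    [0,0,0,0,0,0,0.45]
  ]
}}

```text
clock: 1.92
position: [0.4902, -0.0478, 0.1328]
orientation: [-0.001, 0.763, 0.646, -0.002]
wrist_force: [-0.9, -0.7, -1.1]
gripper_width: 0.55
```

```bash
python3 - <<'E'
from h import *
s=ctrl.sense();print(s["clock"],s["position"],s["orientation"],s["wrist_force"],s["gripper_width"])
c=grab("wrist","wrist1.png");grab("side","side1.png");t=grab("top","top1.png")
print(c["origin"],rot(c))
for p in((.4995,-.059,.02),(.4995,-.059,.048)):print(proj(c,p))
E
```

```text
1.9167 [ 0.49015811 -0.04775249  0.13279222] [-0.00108736  0.76295499  0.64644594 -0.00247898] [-0.89974336 -0.67975921 -1.0569723 ] 0.5502389312445942
[ 0.40570485 -0.03345231  0.26260754] [[ 0.16522852  0.93281696  0.3202375 ]
 [ 0.98625418 -0.15578408 -0.05508189]
 [-0.00149342  0.32493667 -0.9457346 ]]
[311.25429779 217.63480485]
[309.98199455 230.98323287]
```

View pics/wrist1.png

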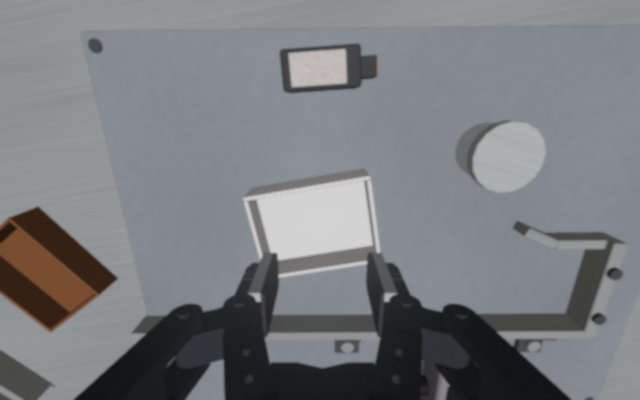

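View pics/side1.png

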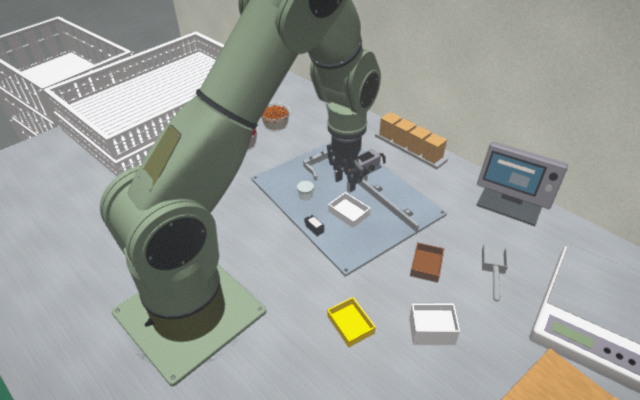

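```bash
python3 - <<'E'
from h import *
c=grab("wrist");im=c["image"]
cv2.imwrite('pics/w2.png',cv2.resize(im[150:380,130:460],None,fx=2.4,fy=2.4,interpolation=cv2.INTER_CUBIC)[:,:,::-1])
e=np.array([.157,.9876]);n=np.array([.9876,-.157]);O=np.array([530.7,7.2])
def cod(p): d=p[:2]*1000-O; return (d@n).round(1),(d@e).round(1)
for p in((245,197),(369,171),(381,263)): w=ray(c,*p,.048);print(p,(w*1000).round(1),cod(w))
for p in((145,317),(325,316),(560,316)): w=ray(c,*p,.02);print("railbot",p,(w*1000).round(1),cod(w))
for p in((560,331),(583,330)): w=ray(c,*p,.044);print("railtop",p,(w*1000).round(1),cod(w))
print("stop top",cod(ray(c,603,247,.044)),"pot",cod(ray(c,508,156,.058)))
print("tcp",cod(np.array(ctrl.sense()["position"])))
E
```

```text
(245, 197) [466.7 -98.5  48. ] (np.float64(-46.6), np.float64(-114.4))
(369, 171) [461.7  -2.8  48. ] (np.float64(-66.6), np.float64(-20.7))
(381, 263) [540.6  -1.5  48. ] (np.float64(11.2), np.float64(-7.0))
railbot (145, 317) [ 581.2 -236.5   20. ] (np.float64(88.1), np.float64(-232.8))
railbot (325, 316) [608.9 -58.9  20. ] (np.float64(87.7), np.float64(-53.0))
railbot (560, 316) [646.8 172.8  20. ] (np.float64(88.6), np.float64(181.8))
railtop (560, 331) [640.6 154.8  44. ] (np.float64(85.4), np.float64(163.0))
railtop (583, 330) [642.9 175.6  44. ] (np.float64(84.3), np.float64(183.9))
stop top (np.float64(-0.8), np.float64(176.4)) pot (np.float64(-79.2), np.float64(74.0))
tcp (np.float64(-31.5), np.float64(-55.3))
```

View pics/w2.png

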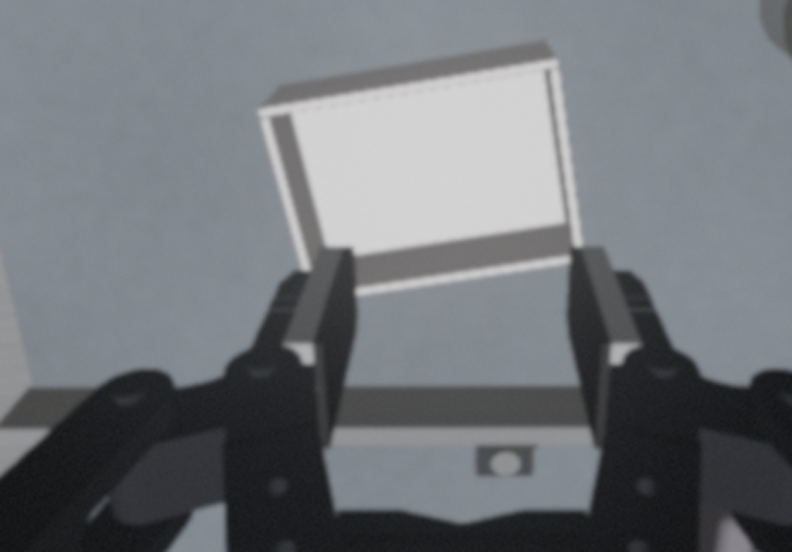

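```bash
python3 - <<'E'
from h import *
s=ctrl.sense();print(s["position"],s["orientation"],s["joint_velocities"])
c=grab("wrist");print(c["origin"])
for p in((238.3,195.8),(362,175),(371.7,259)): print(p,(ray(c,*p,.048)*1000).round(1))
print((ray(c,(238.3+371.7)/2,(195.8+259)/2,.048)*1000).round(1))
for z in (-.014,-.007,0):
  for x in (-.038,-.0232,.0232,.038):
    q=s["orientation"];Rt=R.from_quat(np.array(q)[[1,2,3,0]]).as_matrix()
    print(z,x,proj(c,np.array(s["position"])+Rt@np.array([x,-0.011,-z])).round(0),proj(c,np.array(s["position"])+Rt@np.array([x,0.011,-z])).round(0))
E
```

```text
[ 0.49094845 -0.04247742  0.13802931] [1.27819763e-04 7.61006198e-01 6.48744486e-01 3.78379278e-04] [-1.02514834e-02 -1.41032396e-02  1.02195416e-03 -9.64500975e-05
  1.17523112e-03 -1.03732808e-03  2.00497080e-03]
[ 0.40564223 -0.02894481  0.2673752 ]
(238.3, 195.8) [ 465.4 -103.1   48. ]
(362, 175) [464.3  -7.9  48. ]
(371.7, 259) [536.3  -8.2  48. ]
[499.5 -57.5  48. ]
-0.014 -0.038 [251. 248.] [254. 283.]
-0.014 -0.0232 [278. 248.] [280. 283.]
-0.014 0.0232 [366. 248.] [364. 283.]
-0.014 0.038 [394. 248.] [391. 283.]
-0.007 -0.038 [248. 254.] [251. 291.]
-0.007 -0.0232 [277. 254.] [279. 291.]
-0.007 0.0232 [368. 254.] [366. 291.]
-0.007 0.038 [397. 254.] [393. 291.]
0 -0.038 [244. 261.] [248. 299.]
0 -0.0232 [275. 261.] [277. 299.]
0 0.0232 [370. 261.] [368. 299.]
0 0.038 [400. 261.] [396. 299.]
```

Emit:
{"api": "apply_moves", "payload": {
  "deltas": [
    [0,0,0,4,-8,0,0.52],
    [0,0,0,4,-8,-10,0.52],
    [0,0,0,0,0,-25,0.52],
    [0,0,0,0,0,-25,0.52],
    [0,0,0,0,0,0,0.52]
  ]
}}

```text
clock: 2.58
position: [0.4977, -0.0598, 0.074]
orientation: [-0.001, 0.761, 0.648, -0.002]
wrist_force: [-0.6, -0.7, -1.3]
gripper_width: 0.485
```

Emit:
{"api": "apply_moves", "payload": {
  "deltas": [
    [0,0,0,0,0,0,0.52],
    [0,0,0,0,0,0,0.52]
  ]
}}

```text
clock: 2.75
position: [0.4992, -0.0596, 0.0783]
orientation: [0.0, 0.761, 0.648, 0.0]
wrist_force: [-0.4, -0.2, -0.1]
gripper_width: 0.478
```

```bash
python3 - <<'E'
from h import *
s=ctrl.sense();print(s["position"],s["orientation"],s["wrist_force"],s["gripper_width"])
grab("wrist","w3.png")
E
```

```text
[ 0.49923908 -0.05955244  0.07826134] [3.53656554e-04 7.61293763e-01 6.48407003e-01 2.01522169e-04] [-0.38312689 -0.19251158 -0.12416474] 0.4777979110856675
```

View pics/w3.png

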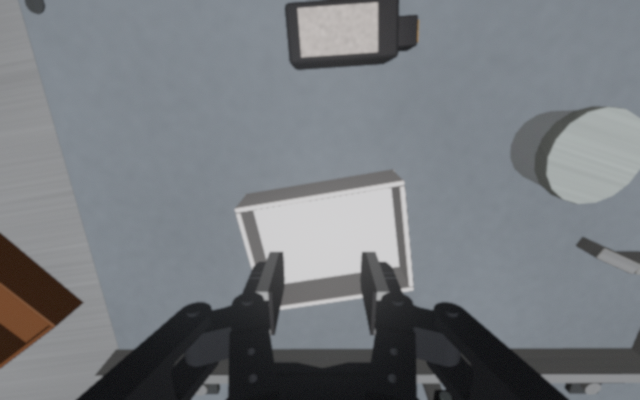

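Emit:
{"api": "apply_moves", "payload": {
  "deltas": [
    [0,0,0,0,0,-8,0.52],
    [0,0,0,0,0,-8,0.52],
    [0,0,0,0,0,-8,0.52],
    [0,0,0,0,0,-6,0.52],
    [0,0,0,0,0,0,0.52]
  ]
}}

```text
clock: 3.22
position: [0.4983, -0.0592, 0.046]
orientation: [-0.001, 0.761, 0.648, -0.001]
wrist_force: [0.2, 0.7, -0.4]
gripper_width: 0.483
```

Emit:
{"api": "apply_moves", "payload": {
  "deltas": [
    [0,0,0,0,0,-3,0.52],
    [0,0,0,0,0,-3,0.52],
    [0,0,0,0,0,-2,0.52],
    [0,0,0,0,0,0,0.52]
  ]
}}

```text
clock: 3.55
position: [0.4987, -0.0593, 0.0391]
orientation: [-0.0, 0.761, 0.648, -0.0]
wrist_force: [-0.3, -0.5, 0.2]
gripper_width: 0.48
```

```bash
python3 - <<'E'
from h import *
s=ctrl.sense();print(s["position"],s["orientation"],s["wrist_force"],s["gripper_width"])
grab("wrist","w4.png");c=grab("side");cv2.imwrite('pics/s4.png',cv2.resize(c["image"][120:270,250:450],None,fx=4,fy=4)[:,:,::-1])
E
```

```text
[ 0.49873982 -0.05932644  0.0390899 ] [-4.00452595e-05  7.61291933e-01  6.48409264e-01 -1.34377995e-04] [-0.25436924 -0.52808114  0.16832262] 0.4796480690087236
```

View pics/w4.png

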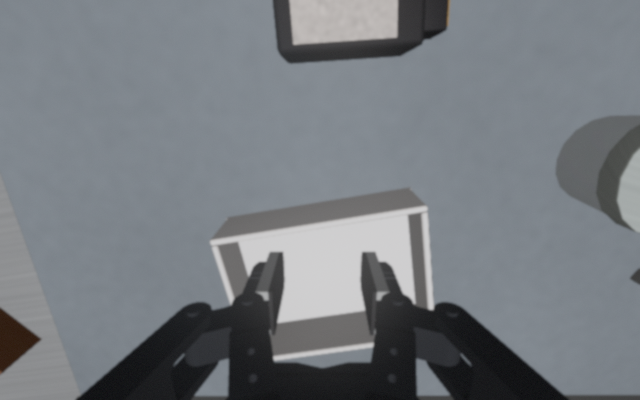

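View pics/s4.png

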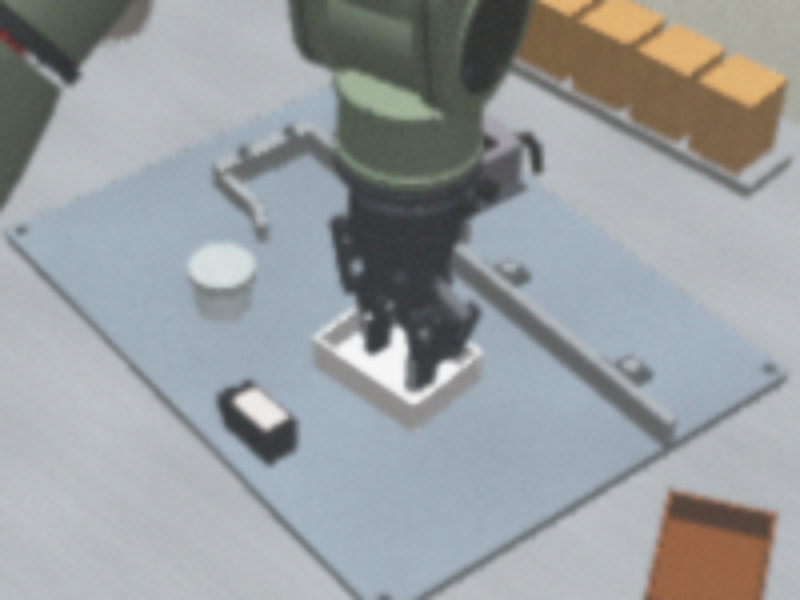

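Emit:
{"api": "apply_moves", "payload": {
  "deltas": [
    [0,0,0,6,-1,0,0.52],
    [0,0,0,6,-1,0,0.52],
    [0,0,0,6,-1,0,0.52],
    [0,0,0,6,-1,0,0.52],
    [0,0,0,6,-1,0,0.52]
  ]
}}

```text
clock: 4.07
position: [0.5295, -0.0645, 0.0394]
orientation: [0.0, 0.761, 0.648, 0.0]
wrist_force: [-0.0, -0.2, 0.6]
gripper_width: 0.48
```

Emit:
{"api": "apply_moves", "payload": {
  "deltas": [
    [0,0,0,6,-1,0,0.52],
    [0,0,0,6,-1,0,0.52],
    [0,0,0,6,-1,0,0.52],
    [0,0,0,6,-1,0,0.52],
    [0,0,0,6,-1,0,0.52]
  ]
}}

```text
clock: 4.48
position: [0.5594, -0.0694, 0.0393]
orientation: [0.0, 0.761, 0.648, -0.0]
wrist_force: [-0.1, 0.8, -1.0]
gripper_width: 0.482
```

Emit:
{"api": "apply_moves", "payload": {
  "deltas": [
    [0,0,0,4,-0.6,0,0.52],
    [0,0,0,4,-0.6,0,0.52],
    [0,0,0,4,-0.6,0,0.52],
    [0,0,0,0,0,0,0.52]
  ]
}}

```text
clock: 4.82
position: [0.5714, -0.0712, 0.0393]
orientation: [0.0, 0.761, 0.648, 0.0]
wrist_force: [-0.2, 0.8, 0.2]
gripper_width: 0.48
```

```bash
cat >>h.py <<'E'
def st():
    s=ctrl.sense();p=np.array(s["position"])*1000-[530.7,7.2,0];f=np.array(s["wrist_force"])
    n=np.array([.9876,-.157]);e=np.array([.157,.9876])
    print("t",round(s["clock"],2),"coder xy z",(p[:2]@n).round(1),(p[:2]@e).round(1),p[2].round(1),"Fn,Fe,Fz",(f[:2]@n).round(2),(f[:2]@e).round(2),f[2].round(2),"q",np.round(s["orientation"],3))
E
python3 - <<'E'
from h import *
st()
grab("wrist","w5.png");c=grab("top");cv2.imwrite('pics/t5.png',cv2.resize(c["image"][95:245,225:400],None,fx=4,fy=4)[:,:,::-1])
c=grab("side");cv2.imwrite('pics/s5.png',cv2.resize(c["image"][120:270,250:450],None,fx=4,fy=4)[:,:,::-1])
E
```

```text
t 4.82 coder xy z 52.5 -71.0 39.3 Fn,Fe,Fz -0.33 0.72 0.17 q [0.    0.761 0.648 0.   ]
```

View pics/w5.png

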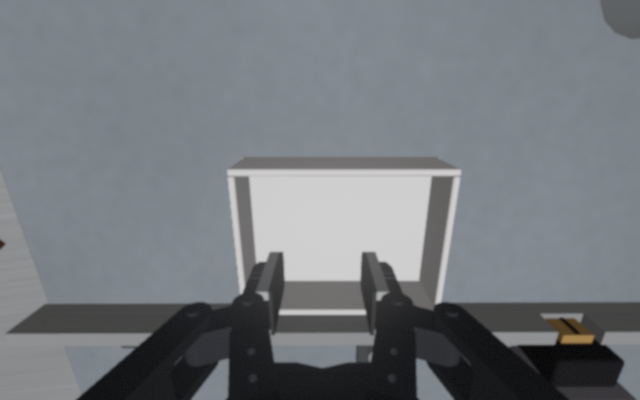

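View pics/s5.png

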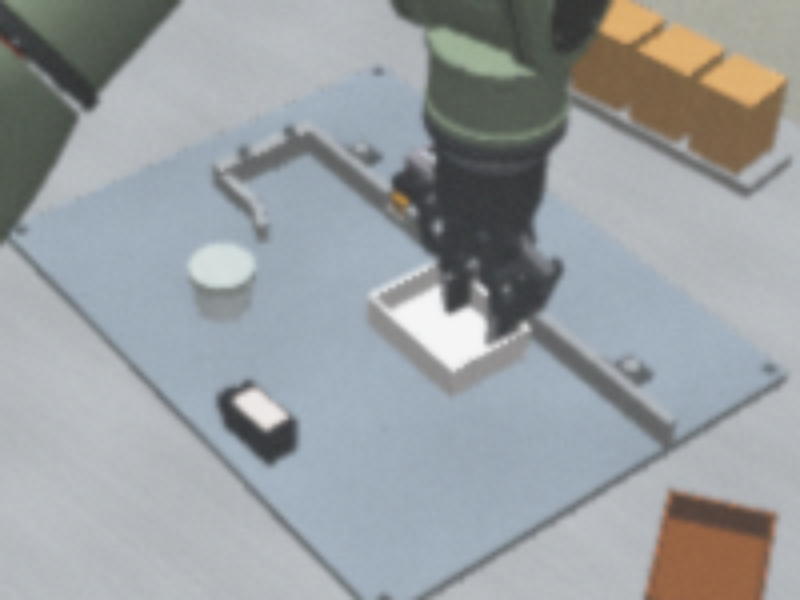

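Emit:
{"api": "apply_moves", "payload": {
  "deltas": [
    [0,0,0,3,-0.5,0,0.52],
    [0,0,0,3,-0.5,0,0.52],
    [0,0,0,3,-0.5,0,0.52],
    [0,0,0,0,0,0,0.52]
  ]
}}

```text
clock: 5.3
position: [0.5804, -0.0727, 0.0394]
orientation: [0.0, 0.761, 0.648, 0.0]
wrist_force: [0.1, -0.1, -0.0]
gripper_width: 0.479
```

Emit:
{"api": "apply_moves", "payload": {
  "deltas": [
    [0,0,0,1.5,-0.2,0,0.52],
    [0,0,0,1.5,-0.2,0,0.52],
    [0,0,0,0,0,0,0.52]
  ]
}}

```text
clock: 5.55
position: [0.583, -0.0731, 0.0393]
orientation: [0.0, 0.761, 0.648, 0.0]
wrist_force: [-0.3, -0.6, 0.1]
gripper_width: 0.481
```

```bash
python3 - <<'E'
from h import *
st()
E
```

```text
t 5.55 coder xy z 64.3 -71.0 39.3 Fn,Fe,Fz -0.2 -0.6 0.14 q [0.    0.761 0.648 0.   ]
```

Emit:
{"api": "apply_moves", "payload": {
  "deltas": [
    [0,0,0,1,-0.2,0,0.52],
    [0,0,0,0,0,0,0.52]
  ]
}}

```text
clock: 5.72
position: [0.5839, -0.0732, 0.0394]
orientation: [0.0, 0.761, 0.648, -0.0]
wrist_force: [0.4, -0.4, 0.9]
gripper_width: 0.478
```

Emit:
{"api": "apply_moves", "payload": {
  "deltas": [
    [0,0,0,1,-0.2,0,0.52],
    [0,0,0,0,0,0,0.52]
  ]
}}

```text
clock: 5.88
position: [0.585, -0.0734, 0.0394]
orientation: [0.0, 0.761, 0.648, 0.0]
wrist_force: [0.1, -0.7, -0.1]
gripper_width: 0.477
```

Emit:
{"api": "apply_moves", "payload": {
  "deltas": [
    [0,0,0,1,-0.2,0,0.52],
    [0,0,0,0,0,0,0.52]
  ]
}}

```text
clock: 6.05
position: [0.5858, -0.0736, 0.0393]
orientation: [-0.0, 0.761, 0.648, -0.0]
wrist_force: [-0.5, -0.1, -0.8]
gripper_width: 0.48
```

```bash
python3 - <<'E'
from h import *
st();grab("wrist","w6.png")
E
```

```text
t 6.05 coder xy z 67.1 -71.2 39.3 Fn,Fe,Fz -0.5 -0.16 -0.8 q [-0.     0.761  0.648 -0.   ]
```

View pics/w6.png

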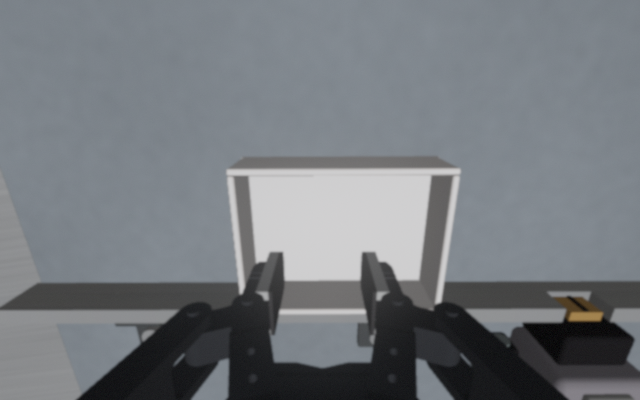

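```bash
python3 - <<'E'
from h import *
c=grab("wrist");im=c["image"]
cv2.imwrite('pics/w6c.png',cv2.resize(im[260:340,170:520],None,fx=2.28,fy=4,interpolation=cv2.INTER_CUBIC)[:,:,::-1])
n=np.array([.9876,-.157])
print(im[270:330:1,215].mean(1).round(),im[270:330,330].mean(1).round())
E
```

```text
[136. 136. 137. 136. 136. 135. 135. 135. 136. 135. 133. 123. 106.  86.
  76.  77.  75.  75.  76.  76.  74.  75.  73.  73.  73.  73.  73.  73.
  72.  74.  74.  72.  73.  73.  74.  73.  73.  72.  66.  55.  41.  37.
  34.  34.  32.  34.  34.  33.  34.  33.  32.  31.  33.  30.  31.  31.
  31.  32.  31.  36.] [206. 207. 207. 207. 206. 206. 207. 206. 203. 192. 167. 135. 117. 114.
 113. 113. 114. 114. 114. 112. 113. 112. 113. 113. 113. 112. 113. 112.
 113. 112. 112. 112. 111. 112. 112. 112. 112. 118. 139. 170. 191. 201.
 200. 190. 170. 154. 146. 145. 145. 145. 145. 144. 141. 138. 137. 136.
 136. 136. 135. 135.]
```

View pics/w6c.png

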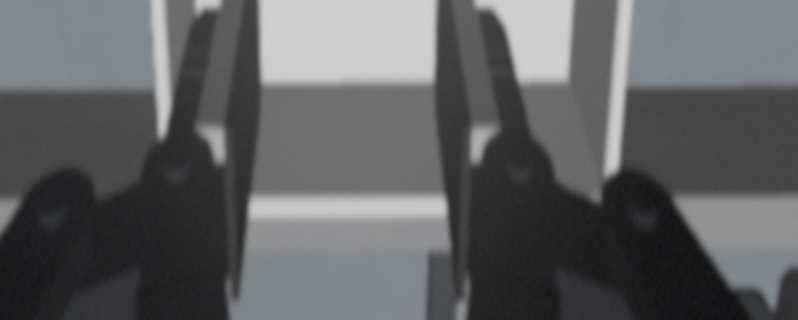

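```bash
python3 - <<'E'
from h import *
c=grab("wrist");n=np.array([.9876,-.157]);O=np.array([530.7,7.2])
g=lambda u,v,z:((ray(c,u,v,z)[:2]*1000-O)@n).round(1)
print("rim far",g(330,314.5,.048),"rim far inner",g(330,308.5,.048),"rim near",g(330,170,.048),"rail top",g(480,309,.044),"rail bottom",g(480,282.5,.02),g(215,282.5,.02))
im=c["image"];print(im[300:320,450].mean(1).round(),im[275:290,480].mean(1).round())
E
```

```text
rim far 80.5 rim far inner 76.9 rim near 8.6 rail top 80.7 rail bottom 81.5 80.9
[70. 67. 55. 41. 32. 30. 27. 27. 28. 29. 27. 28. 36. 45. 49. 48. 40. 34.
 29. 27.] [138. 137. 137. 137. 137. 130. 112.  87.  72.  69.  68.  69.  69.  69.
  70.]
```

Emit:
{"api": "apply_moves", "payload": {
  "deltas": [
    [0,0,0,0.6,-0.1,0,0.52],
    [0,0,0,0,0,0,0.52]
  ]
}}

```text
clock: 6.37
position: [0.5858, -0.0736, 0.0393]
orientation: [-0.0, 0.761, 0.648, -0.001]
wrist_force: [-4.9, 1.4, 3.1]
gripper_width: 0.477
```

Emit:
{"api": "apply_moves", "payload": {
  "deltas": [
    [0,0,0,0.6,-0.1,0,0.52],
    [0,0,0,0,0,0,0.52]
  ]
}}

```text
clock: 6.53
position: [0.5859, -0.0736, 0.0393]
orientation: [-0.001, 0.761, 0.649, -0.001]
wrist_force: [-9.2, 1.1, 6.1]
gripper_width: 0.481
```

Emit:
{"api": "apply_moves", "payload": {
  "deltas": [
    [0,0,0,0.6,-0.1,0,0.52],
    [0,0,0,0,0,0,0.52]
  ]
}}

```text
clock: 6.7
position: [0.5859, -0.0736, 0.0392]
orientation: [-0.001, 0.761, 0.649, -0.002]
wrist_force: [-13.5, 1.8, 9.9]
gripper_width: 0.476
```

Emit:
{"api": "apply_moves", "payload": {
  "deltas": [
    [0,0,0,-0.2,2,0,0.52],
    [0,0,0,0.3,2,0,0.52],
    [0,0,0,0.3,2,0,0.52],
    [0,0,0,0.3,2,0,0.52],
    [0,0,0,0.3,2,0,0.52]
  ]
}}

```text
clock: 7.12
position: [0.5872, -0.0649, 0.0391]
orientation: [-0.001, 0.761, 0.648, -0.002]
wrist_force: [-8.9, -5.1, 2.5]
gripper_width: 0.477
```

```bash
python3 - <<'E'
from h import *
st()
E
```

```text
t 7.12 coder xy z 67.1 -62.3 39.1 Fn,Fe,Fz -7.97 -6.38 2.46 q [-0.001  0.761  0.648 -0.002]
```

Emit:
{"api": "apply_moves", "payload": {
  "deltas": [
    [0,0,0,0.5,3,0,0.52],
    [0,0,0,0.5,3,0,0.52],
    [0,0,0,0.5,3,0,0.52],
    [0,0,0,0.5,3,0,0.52],
    [0,0,0,0.4,3,0,0.52]
  ]
}}

```text
clock: 7.53
position: [0.5896, -0.0498, 0.039]
orientation: [-0.001, 0.761, 0.648, -0.002]
wrist_force: [-8.3, -4.0, 2.8]
gripper_width: 0.481
```

```bash
python3 - <<'E'
from h import *
st();grab("wrist","w7.png")
E
```

```text
t 7.53 coder xy z 67.1 -47.1 39.0 Fn,Fe,Fz -7.59 -5.27 2.81 q [-0.001  0.761  0.648 -0.002]
```

View pics/w7.png

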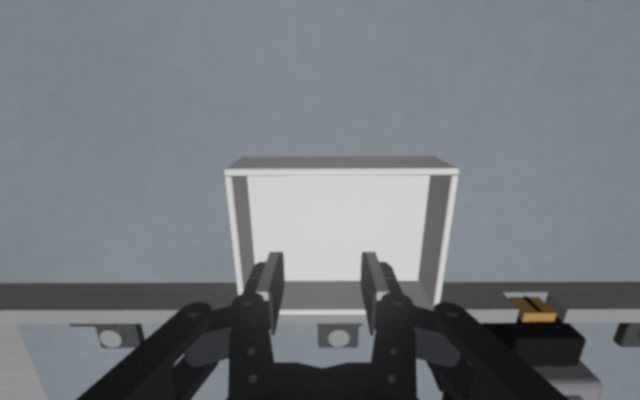

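Emit:
{"api": "apply_moves", "payload": {
  "deltas": [
    [0,0,0,0.5,3.5,0,0.52],
    [0,0,0,0.6,3.5,0,0.52],
    [0,0,0,0.6,3.5,0,0.52],
    [0,0,0,0.5,3.5,0,0.52],
    [0,0,0,0.6,3.5,0,0.52]
  ]
}}

```text
clock: 8.0
position: [0.5924, -0.0322, 0.039]
orientation: [-0.001, 0.761, 0.648, -0.002]
wrist_force: [-8.9, -4.7, 3.8]
gripper_width: 0.482
```

Emit:
{"api": "apply_moves", "payload": {
  "deltas": [
    [0,0,0,0.5,3.5,0,0.52],
    [0,0,0,0.6,3.5,0,0.52],
    [0,0,0,0.6,3.5,0,0.52],
    [0,0,0,0.5,3.5,0,0.52],
    [0,0,0,0.6,3.5,0,0.52]
  ]
}}

```text
clock: 8.42
position: [0.5951, -0.0148, 0.039]
orientation: [-0.001, 0.761, 0.648, -0.002]
wrist_force: [-10.2, -5.3, 2.9]
gripper_width: 0.48
```

```bash
python3 - <<'E'
from h import *
st();grab("wrist","w8.png")
E
```

```text
t 8.42 coder xy z 67.1 -11.6 39.0 Fn,Fe,Fz -9.28 -6.85 2.88 q [-0.001  0.761  0.648 -0.002]
```

View pics/w8.png

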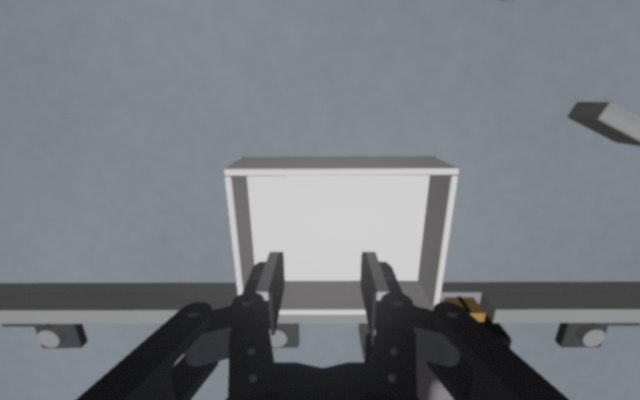

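Emit:
{"api": "apply_moves", "payload": {
  "deltas": [
    [0,0,0,0.5,3.5,0,0.52],
    [0,0,0,0.5,3.5,0,0.52],
    [0,0,0,0.5,3.5,0,0.52],
    [0,0,0,0.5,3.5,0,0.52],
    [0,0,0,0.5,3.5,0,0.52]
  ]
}}

```text
clock: 8.88
position: [0.5979, 0.003, 0.039]
orientation: [-0.001, 0.761, 0.648, -0.002]
wrist_force: [-7.1, -3.2, 1.0]
gripper_width: 0.479
```

Emit:
{"api": "apply_moves", "payload": {
  "deltas": [
    [0,0,0,0.5,3.5,0,0.52],
    [0,0,0,0.6,3.5,0,0.52],
    [0,0,0,0.5,3.5,0,0.52],
    [0,0,0,0.6,3.5,0,0.52],
    [0,0,0,0.5,3.5,0,0.52]
  ]
}}

```text
clock: 9.3
position: [0.6007, 0.0205, 0.039]
orientation: [-0.0, 0.761, 0.648, -0.002]
wrist_force: [-6.3, -3.4, 0.4]
gripper_width: 0.482
```

```bash
python3 - <<'E'
from h import *
st();grab("wrist","w9.png")
E
```

```text
t 9.3 coder xy z 67.0 24.2 39.0 Fn,Fe,Fz -5.69 -4.31 0.43 q [-0.     0.761  0.648 -0.002]
```

View pics/w9.png

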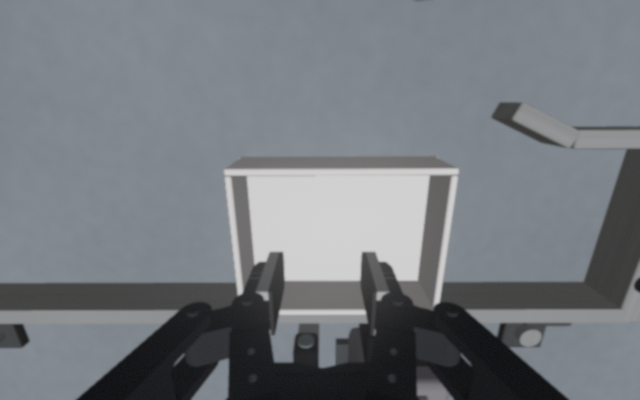

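Emit:
{"api": "apply_moves", "payload": {
  "deltas": [
    [0,0,0,0.7,3.5,0,0.52],
    [0,0,0,0.6,3.5,0,0.52],
    [0,0,0,0.6,3.5,0,0.52],
    [0,0,0,0.6,3.5,0,0.52],
    [0,0,0,0.6,3.5,0,0.52]
  ]
}}

```text
clock: 9.77
position: [0.6033, 0.0377, 0.0389]
orientation: [-0.001, 0.761, 0.648, -0.002]
wrist_force: [-11.3, -5.4, 3.8]
gripper_width: 0.48
```

Emit:
{"api": "apply_moves", "payload": {
  "deltas": [
    [0,0,0,0.6,3.5,0,0.52],
    [0,0,0,0.5,3.5,0,0.52],
    [0,0,0,0.6,3.5,0,0.52],
    [0,0,0,0.5,3.5,0,0.52],
    [0,0,0,0.6,3.5,0,0.52]
  ]
}}

```text
clock: 10.18
position: [0.6061, 0.0552, 0.0389]
orientation: [-0.001, 0.761, 0.648, -0.002]
wrist_force: [-10.7, -5.4, 3.1]
gripper_width: 0.482
```

Emit:
{"api": "apply_moves", "payload": {
  "deltas": [
    [0,0,0,0.6,3.5,0,0.52],
    [0,0,0,0.5,3.5,0,0.52],
    [0,0,0,0.6,3.5,0,0.52],
    [0,0,0,0.5,3.5,0,0.52],
    [0,0,0,0.6,3.5,0,0.52]
  ]
}}

```text
clock: 10.6
position: [0.6089, 0.0727, 0.0389]
orientation: [-0.001, 0.761, 0.648, -0.002]
wrist_force: [-10.5, -6.0, 2.9]
gripper_width: 0.48
```

```bash
python3 - <<'E'
from h import *
st();grab("wrist","w10.png")
E
```

```text
t 10.6 coder xy z 66.9 77.0 38.9 Fn,Fe,Fz -9.44 -7.55 2.89 q [-0.001  0.761  0.648 -0.002]
```

View pics/w10.png

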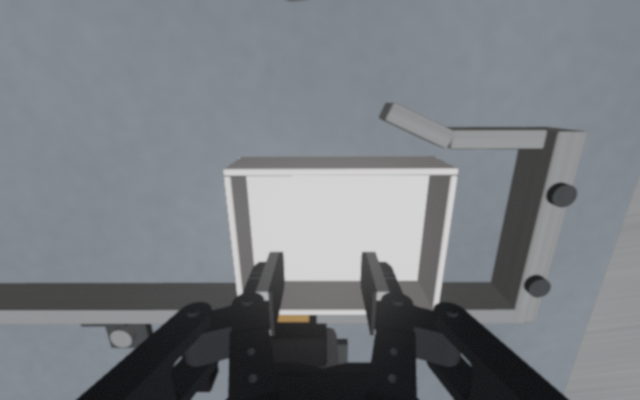

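Emit:
{"api": "apply_moves", "payload": {
  "deltas": [
    [0,0,0,0.5,3.5,0,0.52],
    [0,0,0,0.5,3.5,0,0.52],
    [0,0,0,0.6,3.5,0,0.52],
    [0,0,0,0.5,3.5,0,0.52],
    [0,0,0,0.6,3.5,0,0.52]
  ]
}}

```text
clock: 11.07
position: [0.6117, 0.0903, 0.0388]
orientation: [-0.001, 0.761, 0.648, -0.002]
wrist_force: [-10.3, -5.0, 2.0]
gripper_width: 0.482
```

Emit:
{"api": "apply_moves", "payload": {
  "deltas": [
    [0,0,0,0.5,3.5,0,0.52],
    [0,0,0,0.6,3.5,0,0.52],
    [0,0,0,0.5,3.5,0,0.52],
    [0,0,0,0.6,3.5,0,0.52]
  ]
}}

```text
clock: 11.4
position: [0.6139, 0.1043, 0.0388]
orientation: [-0.001, 0.761, 0.648, -0.002]
wrist_force: [-10.4, -5.1, 2.9]
gripper_width: 0.48
```

Emit:
{"api": "apply_moves", "payload": {
  "deltas": [
    [0,0,0,0.3,2,0,0.52],
    [0,0,0,0.3,2,0,0.52],
    [0,0,0,0,0,0,0.52]
  ]
}}

```text
clock: 11.65
position: [0.6146, 0.1088, 0.0388]
orientation: [-0.001, 0.761, 0.649, -0.002]
wrist_force: [-8.8, -1.8, 1.5]
gripper_width: 0.476
```

```bash
python3 - <<'E'
from h import *
st();grab("wrist","w11.png")
E
```

```text
t 11.65 coder xy z 66.9 113.5 38.8 Fn,Fe,Fz -8.44 -3.21 1.49 q [-0.001  0.761  0.649 -0.002]
```

View pics/w11.png

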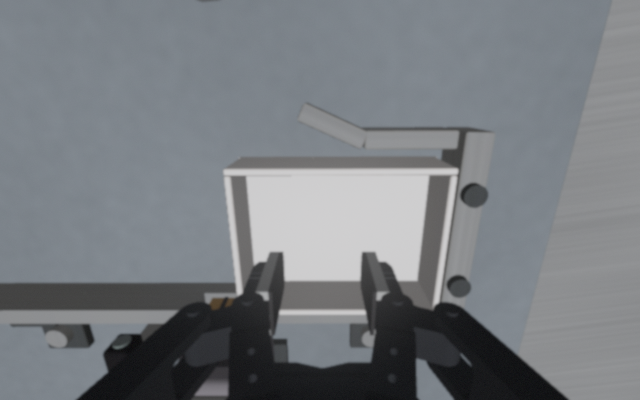

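Tray in the pocket, nearly at the stop (its edge at (456,172), the stop face beside it). Continuing slowly until the force shows contact.

Emit:
{"api": "apply_moves", "payload": {
  "deltas": [
    [0,0,0,0.3,2,0,0.52],
    [0,0,0,0.3,2,0,0.52],
    [0,0,0,0,0,0,0.52]
  ]
}}

```text
clock: 11.95
position: [0.6152, 0.1127, 0.0388]
orientation: [-0.001, 0.761, 0.649, -0.002]
wrist_force: [-8.0, -3.0, -0.3]
gripper_width: 0.476
```

Emit:
{"api": "apply_moves", "payload": {
  "deltas": [
    [0,0,0,0.3,2,0,0.52],
    [0,0,0,0.2,1,0,0.52],
    [0,0,0,0,0,0,0.52]
  ]
}}

```text
clock: 12.2
position: [0.6156, 0.1156, 0.0387]
orientation: [-0.001, 0.761, 0.648, -0.002]
wrist_force: [-8.5, -2.6, -1.4]
gripper_width: 0.482
```

```bash
python3 - <<'E'
from h import *
st();c=grab("wrist","w12.png")
im=c["image"];cv2.imwrite('pics/w12c.png',cv2.resize(im[120:330,360:520],None,fx=3.5,fy=2.8,interpolation=cv2.INTER_CUBIC)[:,:,::-1])
E
```

```text
t 12.2 coder xy z 66.9 120.3 38.7 Fn,Fe,Fz -8.0 -3.95 -1.43 q [-0.001  0.761  0.648 -0.002]
```

View pics/w12c.png

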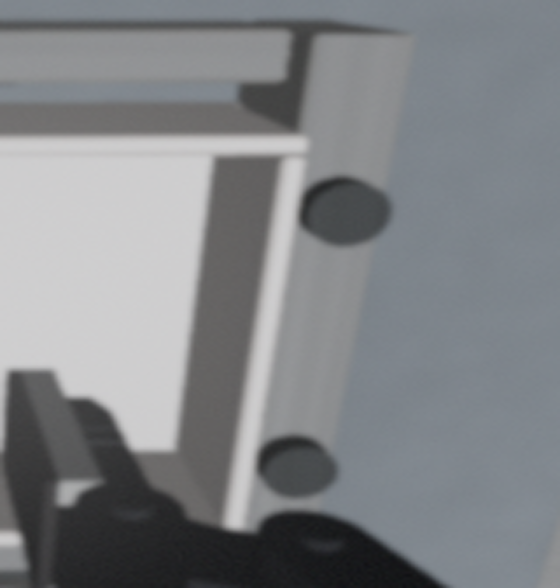

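Emit:
{"api": "apply_moves", "payload": {
  "deltas": [
    [0,0,0,0.2,1,-0.2,0.52],
    [0,0,0,0.1,0.5,-0.2,0.52],
    [0,0,0,0,0,0,0.52]
  ]
}}

```text
clock: 12.5
position: [0.6158, 0.1168, 0.0383]
orientation: [-0.001, 0.761, 0.648, -0.002]
wrist_force: [-9.7, -3.7, 0.4]
gripper_width: 0.481
```

Emit:
{"api": "apply_moves", "payload": {
  "deltas": [
    [0,0,0,0.1,1,-0.2,0.52],
    [0,0,0,0,0,0,0.52]
  ]
}}

```text
clock: 12.67
position: [0.616, 0.1178, 0.0381]
orientation: [-0.001, 0.761, 0.648, -0.002]
wrist_force: [-9.4, -2.9, -0.5]
gripper_width: 0.477
```

Emit:
{"api": "apply_moves", "payload": {
  "deltas": [
    [0,0,0,0.1,1,-0.2,0.52],
    [0,0,0,0,0,0,0.52]
  ]
}}

```text
clock: 12.83
position: [0.6162, 0.1189, 0.0379]
orientation: [-0.001, 0.761, 0.648, -0.002]
wrist_force: [-8.3, -5.1, -1.4]
gripper_width: 0.48
```

```bash
python3 - <<'E'
from h import *
st();c=grab("wrist","w13.png")
im=c["image"];cv2.imwrite('pics/w13c.png',cv2.resize(im[120:330,200:520],None,fx=2.5,fy=2.5,interpolation=cv2.INTER_CUBIC)[:,:,::-1])
E
```

```text
t 12.83 coder xy z 66.9 123.7 37.9 Fn,Fe,Fz -7.36 -6.31 -1.41 q [-0.001  0.761  0.648 -0.002]
```

View pics/w13c.png

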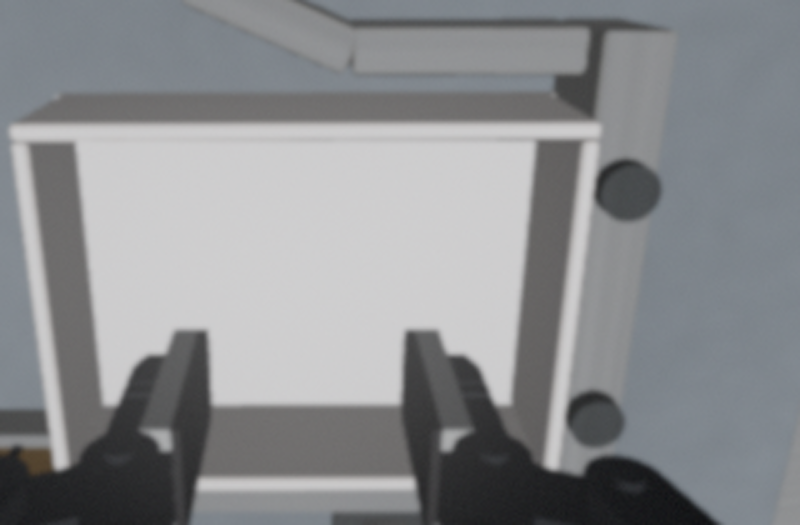

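Emit:
{"api": "apply_moves", "payload": {
  "deltas": [
    [0,0,0,-1,0.2,0,0.52],
    [0,0,0,-1,0.2,0,0.52],
    [0,0,0,-2,0.3,0,0.52],
    [0,0,0,-4,0.6,0,0.52],
    [0,0,0,-4,0.6,0,0.52]
  ]
}}

```text
clock: 13.3
position: [0.6053, 0.1216, 0.0386]
orientation: [0.0, 0.761, 0.648, 0.0]
wrist_force: [-0.0, 0.0, -0.5]
gripper_width: 0.48
```

Emit:
{"api": "apply_moves", "payload": {
  "deltas": [
    [0,0,0,-4,0.6,0,0.52],
    [0,0,0,-4,0.6,0,0.52],
    [0,0,0,-4,0.6,0,0.52],
    [0,0,0,0,0,0,0.52]
  ]
}}

```text
clock: 13.63
position: [0.5929, 0.1236, 0.0386]
orientation: [-0.0, 0.761, 0.649, -0.0]
wrist_force: [0.5, 0.2, -0.6]
gripper_width: 0.477
```

```bash
python3 - <<'E'
from h import *
st();c=grab("wrist","w14.png")
im=c["image"];cv2.imwrite('pics/w14c.png',cv2.resize(im[120:380,200:520],None,fx=2.3,fy=2.3,interpolation=cv2.INTER_CUBIC)[:,:,::-1])
E
```

```text
t 13.63 coder xy z 43.1 124.7 38.6 Fn,Fe,Fz 0.5 0.31 -0.6 q [-0.     0.761  0.649 -0.   ]
```

View pics/w14c.png

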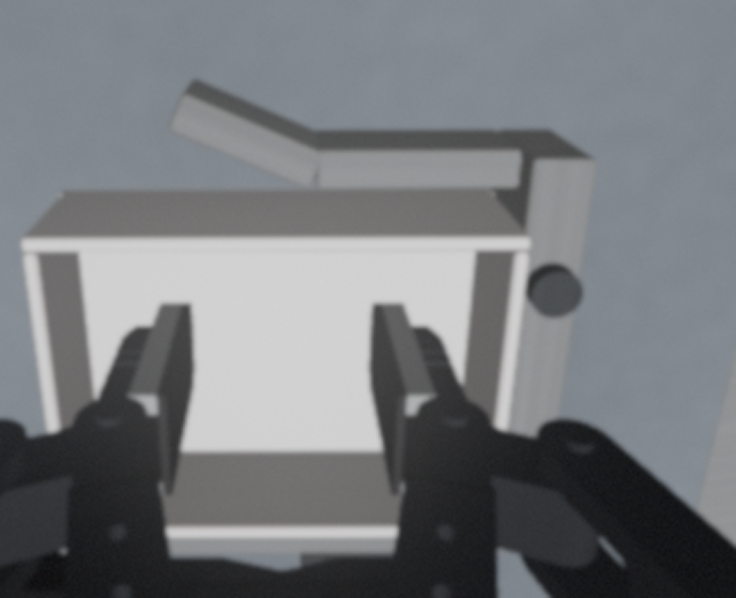

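Emit:
{"api": "apply_moves", "payload": {
  "deltas": [
    [0,0,0,-0.4,-2,0,0.52],
    [0,0,0,0,0,5,0.52],
    [0,0,0,0,0,10,0.52],
    [0,0,0,0,0,15,0.52],
    [0,0,0,0,0,25,0.52]
  ]
}}

```text
clock: 14.1
position: [0.5926, 0.1211, 0.0936]
orientation: [-0.0, 0.761, 0.648, -0.001]
wrist_force: [-0.5, 0.8, 0.1]
gripper_width: 0.482
```

Emit:
{"api": "apply_moves", "payload": {
  "deltas": [
    [0,0,0,-15,0,25,0.52],
    [0,0,0,-20,0,20,0.52],
    [0,0,0,0,0,0,0.52],
    [0,0,0,0,0,0,0.52]
  ]
}}

```text
clock: 14.43
position: [0.5585, 0.1214, 0.1404]
orientation: [0.001, 0.761, 0.648, 0.001]
wrist_force: [0.1, -1.2, -0.9]
gripper_width: 0.477
```

```bash
python3 - <<'E'
from h import *
st();c=grab("wrist","w15.png")
im=c["image"];cv2.imwrite('pics/w15c.png',cv2.resize(im[130:370,220:520],None,fx=2.5,fy=2.5,interpolation=cv2.INTER_CUBIC)[:,:,::-1])
c=grab("top");cv2.imwrite('pics/t15.png',cv2.resize(c["image"][95:245,225:400],None,fx=4,fy=4)[:,:,::-1])
c=grab("side");cv2.imwrite('pics/s15.png',cv2.resize(c["image"][120:270,230:430],None,fx=4,fy=4)[:,:,::-1])
E
```

```text
t 14.43 coder xy z 9.6 117.2 140.4 Fn,Fe,Fz 0.3 -1.13 -0.9 q [0.001 0.761 0.648 0.001]
```

View pics/w15c.png

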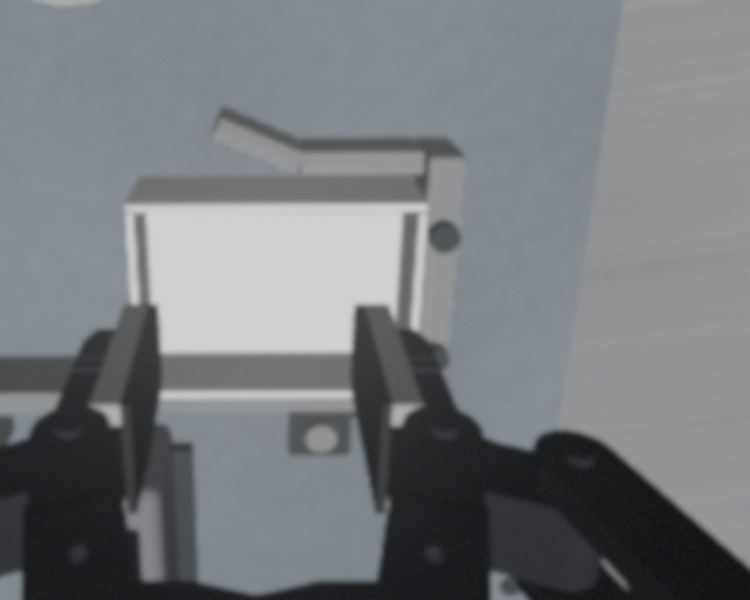

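View pics/s15.png

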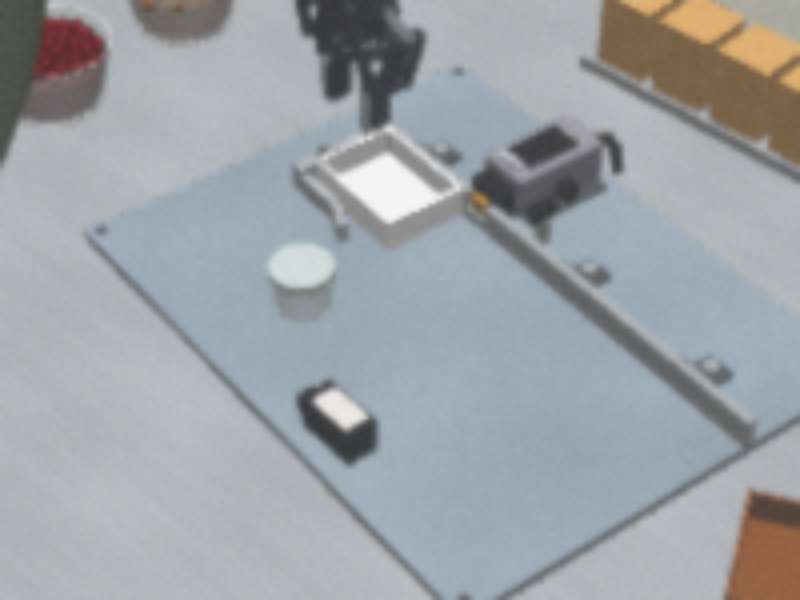

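```bash
python3 - <<'E'
from h import *
c=grab("wrist");im=c["image"];n=np.array([.9876,-.157]);e=np.array([.157,.9876]);O=np.array([530.7,7.2])
def g(cx,cy,z): d=ray(c,cx/2.5+220-.3,cy/2.5+130-.3,z)[:2]*1000-O; return (d@n).round(1),(d@e).round(1)
print("rim far L/R",g(170,401,.048),g(345,401,.048),"rail top front",g(60,391,.044),"bottom",g(30,358,.02))
print("rim +y edge",g(428,207,.048),g(425,290,.048),"rim -y",g(125,207,.048),g(130,290,.048),"rim near",g(140,203,.048),g(410,203,.048))
print("stop top edge",g(427,160,.044),"guide rear",g(310,173,.038))
print(im[120+10:140+10,395])
E
python3 - <<'E'
import cv2
a=cv2.imread('pics/w15.png');cv2.imwrite('pics/w15d.png',cv2.resize(a[175:285,340:420],None,fx=7,fy=5,interpolation=cv2.INTER_CUBIC))
E
```

```text
rim far L/R (np.float64(78.9), np.float64(87.2)) (np.float64(79.1), np.float64(147.3)) rail top front (np.float64(77.5), np.float64(48.6)) bottom (np.float64(79.4), np.float64(31.2))
rim +y edge (np.float64(7.9), np.float64(170.6)) (np.float64(36.8), np.float64(171.7)) rim -y (np.float64(7.6), np.float64(76.1)) (np.float64(36.4), np.float64(76.0)) rim near (np.float64(6.3), np.float64(80.8)) (np.float64(6.6), np.float64(164.9))
stop top edge (np.float64(-6.2), np.float64(170.2)) guide rear (np.float64(-0.1), np.float64(134.3))
[[131 138 145]
 [130 138 144]
 [131 138 145]
 [131 139 146]
 [131 139 146]
 [130 138 145]
 [132 140 147]
 [132 139 146]
 [133 141 148]
 [132 139 146]
 [133 139 146]
 [133 140 147]
 [131 138 145]
 [132 139 146]
 [130 138 145]
 [130 137 144]
 [130 137 144]
 [130 137 144]
 [130 137 144]
 [129 136 143]]
```

View pics/w15d.png

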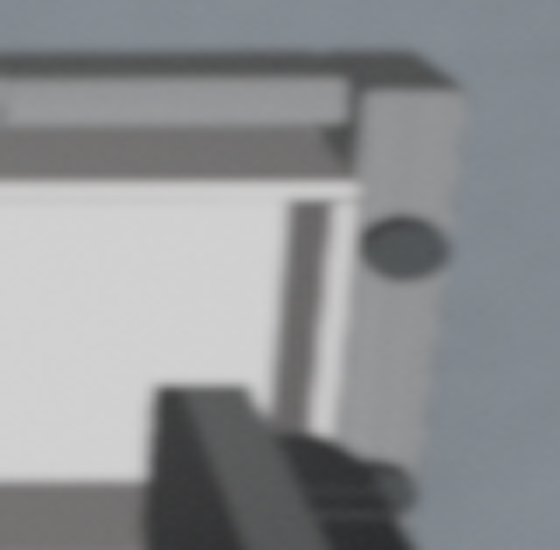

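View pics/t15.png

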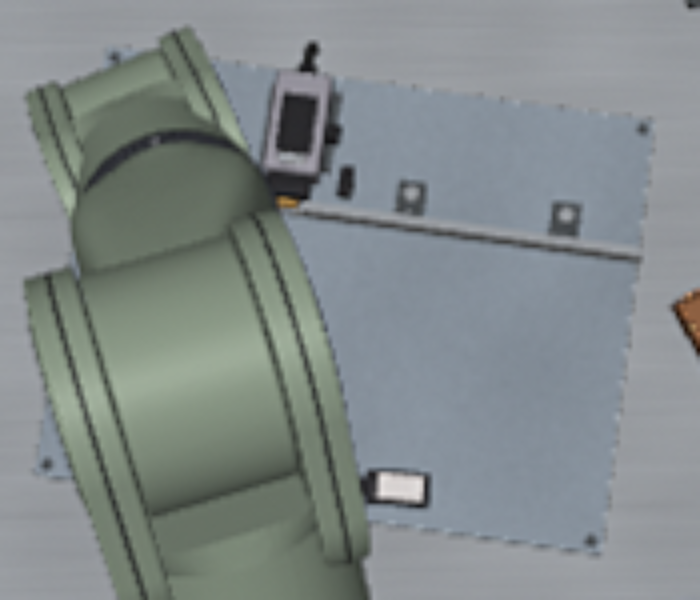

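Emit:
{"api": "apply_moves", "payload": {
  "deltas": [
    [0,0,0,0,0,20,0.52],
    [0,0,0,0,0,20,0.52],
    [0,0,0,0,0,0,0.52],
    [0,0,0,0,0,0,0.52],
    [0,0,0,0,0,0,0.52]
  ]
}}

```text
clock: 15.05
position: [0.5581, 0.1211, 0.1777]
orientation: [-0.0, 0.761, 0.648, -0.001]
wrist_force: [0.5, 0.1, -1.1]
gripper_width: 0.477
```

```bash
python3 - <<'E'
from h import *
st();print(ctrl.hand_in())
E
```

```text
t 15.05 coder xy z 9.2 116.8 177.7 Fn,Fe,Fz 0.51 0.17 -1.12 q [-0.     0.761  0.648 -0.001]
the job is handed in; nothing more can be done
None
```

The tray is home in the corner pocket, and the job was handed in at 15 s of the 43 s allowed. I put both fingertips inside the tray and pushed it square against the rail well before the head. I then slid it past the head with about 6–9 N pressing it to the rail, until the stop held it. I backed the fingers off the wall before lifting them out.

**Last checks:**
- **Rail:** the tray's rim measured at 79.0 mm. The rail face measured 77.5–79.4 mm in the same picture, against a true 80 mm. That is contact within the error of the measurement.
- **Stop:** the rim measured at 170.6–171.7 mm and the stop at 170.2 mm, with no gap visible. The fingers also slid on a few millimetres inside the tray after it stopped moving, so it was pressed against the stop.
- **Flatness:** in every picture the tray lies flat and parallel to the rail. Vertical force stayed small during the slide; the few downward readings, about -1.4 N at the stop, were close to the ±1 N sensor noise.
- **Other objects:** the side view shows the pot and cartridge undisturbed, and nothing was touched on the way.

**Not confirmed:** the arm blocked the top camera's view of the pocket at the end, so the final position rests on the wrist and side views only.

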